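# Clear the ring light and hold a spindle drawn out to its yellow band

## Robot

A 6-joint arm with a two-finger parallel gripper is mounted at the origin on the work surface. World frame = base frame: x ahead of the robot, y to its left, z up, the work surface at z = 0. Lengths are in mm, angles in degrees, forces in N, time in s.
With the tool pointing down it reaches from about 275 to 750 mm from the base axis. Payload 10.2 kg.
Tool frame: the origin (TCP) lies at the very end of the fingers, on their centre line; the grasp point (between the pads) lies env.grip_point_offset behind it (env.grip_point_offset is the distance from the TCP to the grasp point, in mm); x points along the fingers, y is the direction in which the jaws open and shut, and the axes are right-handed (so a half turn about x gives the same grasp; the last joint's range is limited). The gripper opens to 88 mm and grips with 3 to 60 N. Pads are 18 mm wide; open, the fingers measure 123 mm over their backs; the gripper's body (75 mm by 187 mm) begins 45 mm behind the grasp point.
Start: joints at [57.445, 17.928, 85.812, -0, 76.261, -12.8], TCP at [177.467, 494.102, 238.72] pointing down, gripper open.
Joint ranges: [-168.41, 168.41], [-55.51, 124.54], [10.69, 146.95], [-70.63, 250.63], [1, 178], [-165.06, 165.06]. Speed limits (degrees/s): [136.94, 136.94, 172.46, 180, 180, 180].

## Interface

Orientations are given as [roll, pitch, yaw] about the fixed x, y, z axes, in that order (R = Rz(yaw) Ry(pitch) Rx(roll)).
In Python, from workcell import env, cams, close_job gives the robot as it stands.
- The arm moves only by the tool step_arm, never from a script. Its argument "deltas" is a list of rows, each an object of numbers: "dx", "dy", "dz": the shift along the tool's x, y, z in m; "turn": the turn about the tool's x in degrees; "gripper": the closure in counts, from 0 (fully open) to 255 (shut). In form: [{"dx": .., "dy": .., "dz": .., "turn": .., "gripper": ..}, ...]. A call has 1 to 12 rows; each row is the pose to reach, as a shift and turn from the pose measured when the call began, along the tool's axes at that moment; what a row does not reach only later rows make up. A row lasts 1/12 s, in which the tool goes at most 41.7 mm and 7.16 degrees, less where a joint would pass 70% of its speed; a pose out of reach is approached as far as the arm can. A call with a gripper value outside its range is refused whole. The fingers move at their own pace and stop on an object; the grip force is fixed at half the most. Time passes only in rows, so rows that repeat a pose let the fingers close. It gives the time, the measured TCP pose, the force and the opening at its end, in the units of the state.
- env.state(): the state, without advancing time (a new reading comes with each control period).
- cams.read_camera(name): name is "scene" or "top" or "wrist"; returns (picture, depth): 384x512x3 uint8, red, green, blue; 384x512 float32, mm along the optical axis (not along the pixel's ray), 0 where there is no reading.
- cams.camera_info(name): a dict with "vertical_fov" (degrees; the focal length in pixels is half the picture's height over the tangent of half this angle, whatever the lens; pixels are square), "cx", "cy" (the principal point, pixels), "k1" (the pictures are not rectified: a ray, as slopes to the right and down, at radius r is drawn at 1 + k1 r^2 times it, then the intrinsics apply), "rvec" (rotation vector, rad) and "tvec" (3), from world to camera coordinates, as OpenCV has them. Camera axes: x right, y down, z forward; pixel columns grow to the right and rows downward; lengths in mm; the calibration is good to about 2 mm. A picture is of the moment at which its call begins: read the wrist's pose just before it. camera_info takes no time and is no camera call; for the wrist camera it gives the pose at the moment of the call.
- close_job(): hands the job in, once; it reports no verdict.
The state is a dict: "time": time; "joint_pos": joint angles; "qd": joint speeds; "joint_torque": joint torques, N m; "tcp_pos": TCP position; "eef_rot": TCP orientation; "wrist_force": force on the tool from outside, world axes, zero at the start; "torque": the same for the moment, N m; "opening": opening from 0.0 (shut) to 1.0 (fully open).
Only numpy, scipy, OpenCV 4.12 (cv2) and the standard library are available. Lean on these libraries where they do the work, as an engineer would, in place of code of your own. Each camera call takes 0.05 s, during which the arm holds its last target.

## Task

Swing the ring light aside on its arm until no part of it is over the round base of the leaning fixture. Then take the spindle by its black knob and gently draw it straight out along its snug bore until the whole yellow band shows while the red band below it stays hidden in the bore, and finish holding it still right there with the gripper, ready for inspection. Do not wrench the spindle sideways against the bore or pull it right out, and leave the bottle, jar and tray where they stand.

Things in the scene. Friction and masses are not known exactly. Their poses are not given: they have to be found in the camera images.
- bore_mouth (a point): Mouth of the bore: centre of the sloping top face (46 x 46 mm, dark rim) of the fixture's aluminium block, 110 mm above the work surface. z axis: the bore's axis, pointing out, 0.35 rad (20 degrees) from upright, leaning to the fixture's front (about towards the robot); y axis: level, across the lean. Bore 13.2 mm in diameter, 88 mm deep. The fixture is bolted down.
- fixture_base (a point): Centre of the underside of the fixture's dark round base (120 mm across, 12 mm thick), on the work surface, right below the bore's mouth; its x axis is level and points away from the fixture's front.
- spindle_seat (a point): Loose spindle (about 130 g): where its knob's flat underside meets the 12 mm steel rod; on the bore's mouth when home. z axis: along the spindle, out through the knob. The rod reaches 84 mm below this point, with a yellow band 30 to 42 mm and a red band 54 to 66 mm below it: yellow shows whole and red is hidden when drawn out 42 to 54 mm. Let go, it slides back home.
- knob_center (a point): Point to grasp on the spindle: on the axis of its black knob (20 mm in diameter, 46 mm tall, light rings), 26 mm above the knob's underside. Axes as spindle_seat. Best gripped across the lean (fingers closing along the y axis), tool along the spindle or upright.
- lamp_handle (a point): Centre of the upright red handle (16 mm in diameter; it stands 52 mm above the arm, this point is 27 mm above the arm's top face) on the ring light's arm, about 272 mm above the work surface, 165 mm from the hinge. To be gripped or pushed from above.
- lamp_center (a point): Centre of the white ring light (110 mm across, 30 mm tall, its underside about 218 mm above the work surface) at the end of the level arm, 240 mm from the hinge.
- lamp_hinge (a point): Point on the upright hinge axis of the ring light's arm, on top of its fixed post (235 mm above the work surface; post 24 mm thick, round foot 90 mm across), beyond and to the left of the fixture as seen from the robot.
- lamp_arm (a joint): Angle of the ring light's arm in rad, range -0.3 to 1.5; near 0 the light is over the fixture; it grows as the arm turns clockwise seen from above, which brings the light to the left (as the robot sees it) of the fixture. A stiff hinge: about 2 N at the handle moves it and it stays where it is left.
- solvent_bottle: Amber bottle with a blue cap, 52 mm across, 120 mm tall, to the right of the fixture; origin at the centre of its underside. To be left alone.
- flux_jar: Small amber jar with a steel cap, 44 mm across, 40 mm tall, to the right of the fixture; origin at the centre of its underside. To be left alone.
- parts_tray: Grey compartment tray, 90 x 120 x 22 mm, to the left of the fixture on the robot's side; origin at the centre of its underside. To be left alone.
There are look-alikes about, which are no part of the job. What is shaped like the part that bears spindle_seat but blue or orange is not meant.

How it is judged (in metres and radians):
On the way, in this order (a step that is already met when the one before it is completed fails the run):
1. the ring light is swung clear of the fixture's base while the spindle is still home (horizontal distance between lamp_center and fixture_base above 0.11 m and z of spindle_seat in the frame of bore_mouth below 0.012 m), for 0.2 s.
2. the fingers hold the spindle drawn out so that the yellow band shows and the red does not, the ring light clear (horizontal distance between lamp_center and fixture_base above 0.11 m and z of spindle_seat in the frame of bore_mouth between 0.041 and 0.055 m and contact force between spindle and the fingers above 1 N), for 0.2 s.
At the end, for the whole second after the job is handed in: The ring light is clear of the fixture's base (centres more than 110 mm apart seen from above); the spindle is drawn out between 41 and 55 mm (yellow band fully showing, red band hidden), still in its bore and within 0.08 rad of its axis, held still in the fingers (all of step 2 and angle between the z axis of spindle_seat and the z axis of bore_mouth, either way round below 0.08 rad and linear speed of spindle below 0.01 m/s); the arm keeps its last pose, push and grip.
It fails at once if the spindle is pulled right out of the bore (drawn out more than 75 mm) (z of spindle_seat in the frame of bore_mouth above 0.075 m).
It fails at once if the spindle is wrenched against the bore (more than 40 N between them) (contact force between spindle and fixture above 40 N).
It fails at once if the bottle, jar or tray is moved by more than 20 mm (distance of any of solvent_bottle, flux_jar, parts_tray from where it was at the start of the episode above 0.02 m).
It also fails if it takes over 48 s, if anything falls off the work surface, if the arm or the gripper's body presses on something with over 40 N, if the wrist force passes 120 N, or if a joint passes its speed limit or range.

## Working session

There is one attempt and no reset: what is moved stays moved. The work goes in short steps, Python scripts to look and compute and a tool call to move; the robot and the scene stay as the last step left them, time stands still between calls to the robot, and variables do not carry over. Pictures are saved under pics/ and viewed, and the job is handed in when it is done.

Besides the shell and the picture viewer there is one more tool, called after "Emit:" as a command line: name --argument value ..., lists and objects as JSON in quotes. step_arm: Moves the arm, as the interface text tells. Its arguments: {"type":"object","properties":{"deltas":{"type":"array","items":{"type":"object","properties":{"dx":{"type":"number"},"dy":{"type":"number"},"dz":{"type":"number"},"turn":{"type":"number"},"gripper":{"type":"number"}}}}},"required":["deltas"]}

```bash
ls; mkdir -p pics; cat > h.py <<'E'
import numpy as np, cv2
from workcell import env, cams, close_job
def K(name):
    i=cams.camera_info(name); f=192/np.tan(np.radians(i['vertical_fov'])/2)
    R=cv2.Rodrigues(np.array(i['rvec'],float))[0]; t=np.array(i['tvec'],float).ravel()
    return i,f,R,t
def ray(name,u,v,k=None):
    i,f,R,t=k or K(name)
    d=np.array([(u-i['cx'])/f,(v-i['cy'])/f]); s=d.copy()
    for _ in range(20): s=d/(1+i['k1']*(s@s))
    w=R.T@np.array([s[0],s[1],1.]); return -R.T@t, w
def onz(name,u,v,z,k=None):
    o,w=ray(name,u,v,k); return o+w*(z-o[2])/w[2]
def dep(name,u,v,d,k=None):
    o,w=ray(name,u,v,k); return o+w*d
def proj(name,p,k=None):
    i,f,R,t=k or K(name); c=R@np.array(p,float)+t; s=c[:2]/c[2]; s=s*(1+i['k1']*(s@s)); return s*f+[i['cx'],i['cy']]
def tri(a,b):
    (o1,w1),(o2,w2)=a,b
    A=np.c_[w1,-w2]; x=np.linalg.lstsq(A,o2-o1,rcond=None)[0]
    p,q=o1+w1*x[0],o2+w2*x[1]; return (p+q)/2,np.linalg.norm(p-q)
def save(name,im): cv2.imwrite('pics/'+name,im[:,:,::-1])
E
python3 - <<'E'
from h import *
print(env.state(), env.grip_point_offset)
for n in ['scene','top','wrist']:
    im,d=cams.read_camera(n); save(n+'0.png',im); np.savez(n+'0.npz',im=im,d=d); print(n,cams.camera_info(n))
E
```

```text
pics
{'time': 0.0, 'joint_pos': array([ 5.74434263e+01,  1.79572618e+01,  8.58537687e+01, -2.23094135e-03,
        7.62599153e+01, -1.28000043e+01]), 'qd': array([-0.12327958, -0.06157158, -0.00972006,  0.00866988, -0.08853764,
        0.01679502]), 'joint_torque': array([ 1.01021851e-03, -4.02200425e+01, -2.52271271e+01,  6.95700618e-02,
        3.52563208e-02, -8.89602461e-05]), 'tcp_pos': array([177.34905814, 493.87713065, 238.18213686]), 'eef_rot': array([-101.05093   ,   89.92902117, -120.80696813]), 'wrist_force': array([ 0.19401506, -0.3918175 , -0.59512489]), 'torque': array([-0.00329957, -0.03458971, -0.01328019]), 'opening': 1.0019133554265913} 18.700000000000003
scene {'vertical_fov': 52.44703788279498, 'cx': 249.99130319018062, 'cy': 190.3933969460959, 'k1': 0.016098098901288823, 'rvec': array([ 1.7063689 ,  1.70682536, -0.76332195]), 'tvec': array([ -13.58542877, -243.21247037, 1415.19898722])}
top {'vertical_fov': 49.47933581141899, 'cx': 254.3128821303493, 'cy': 193.18909262828026, 'k1': -0.1483572710313486, 'rvec': array([ 2.19593414, -2.21124668,  0.06872081]), 'tvec': array([  -8.06252057,  593.90713469, 1086.13327698])}
wrist {'vertical_fov': 70.98344239254845, 'cx': 256.3439028607722, 'cy': 192.65461662086122, 'k1': 0.011634952577776447, 'rvec': array([-2.37347643, -1.67191152, -0.23161569]), 'tvec': array([-524.39785246,  -39.27314417,  389.77132085])}
```

View pics/scene0.png

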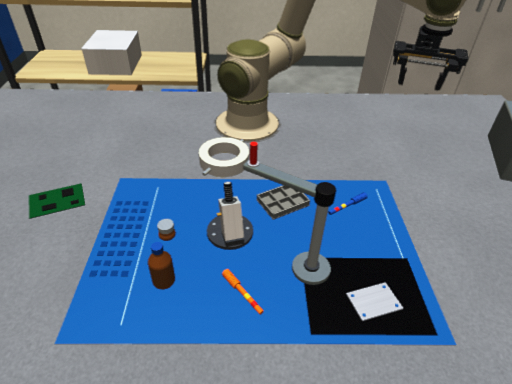

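View pics/top0.png

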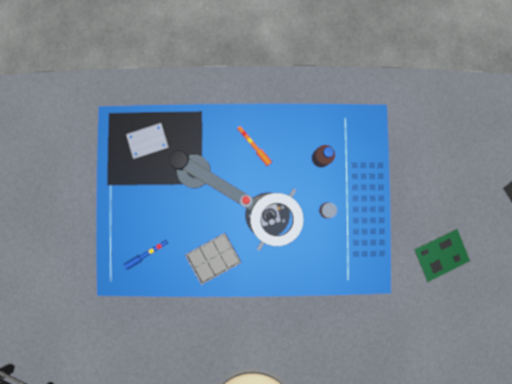

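View pics/wrist0.png

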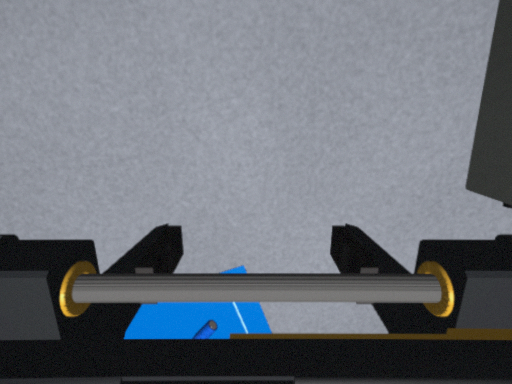

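The scene picture shows the black knob at (228,192), block and round base at (230,230), red handle at (254,153), hinge top at (325,193), and ring light at (223,156). Possible confusions are the orange spindle at (242,290) and the blue one at (348,204), both lying loose on the mat. The top view shows the ring at (277,219) hiding the fixture, the handle at (246,201) and the hinge at about (180,160).

```bash
python3 - <<'E'
from h import *
S=np.load('scene0.npz');T=np.load('top0.npz')
def comp(im,mask,box):
    m=np.zeros(mask.shape,np.uint8);x0,y0,x1,y1=box;m[y0:y1,x0:x1]=mask[y0:y1,x0:x1]
    n,l,s,c=cv2.connectedComponentsWithStats(m); 
    if n<2: return None
    k=1+np.argmax(s[1:,4]); return s[k],c[k],l==k
def red(im): h=cv2.cvtColor(im,cv2.COLOR_RGB2HSV); return (((h[...,0]<8)|(h[...,0]>172))&(h[...,1]>150)&(h[...,2]>80))
rs=comp(S['im'],red(S['im']),(235,130,270,175)); rt=comp(T['im'],red(T['im']),(225,185,265,215))
print('handle',rs[:2],rt[:2])
p,g=tri(ray('scene',*rs[1]),ray('top',*rt[1])); print(p,g, 'top on z298', onz('top',*rt[1],298))
wh=lambda im:(cv2.cvtColor(im,cv2.COLOR_RGB2HSV)[...,1]<40)&(im.min(2)>170)
r=comp(T['im'],wh(T['im']),(235,180,320,260)); print('ring',r[:2])
s=r[0]; c,rad=cv2.minEnclosingCircle(cv2.findContours(r[2].astype(np.uint8),0,1)[0][0]);print(c,rad, onz('top',*c,248))
d=T['d']; print('depth ring pt', dep('top',301,219,d[219,301]))
# block/knob/hinge in the scene
big=cv2.resize(S['im'][130:290,180:345],None,fx=4.5,fy=3.7,interpolation=2);save('crop1.png',cv2.resize(S['im'][130:290,180:345],None,fx=3.7,fy=3.7,interpolation=2))
save('crop2.png',cv2.resize(T['im'][140:260,160:320],None,fx=4.5,fy=4.5,interpolation=2))
for z,n in((235,'hinge'),):
    print(onz('top',180,160,250), dep('top',180,160,d[160,180]))
for u,v in[(228,185),(228,192),(228,198),(231,203),(235,240),(230,232)]:
    print(u,v,dep('scene',u,v,S['d'][v,u]))
E
```

```text
handle (array([250, 141,   7,  23, 143], dtype=int32), array([253.13286713, 152.20979021])) (array([244, 198,   4,   5,  17], dtype=int32), array([245.47058824, 200.        ]))
[567.65056786  10.39281699 274.06436638] 2.0192339109591426 top on z298 [566.85509902   9.20890468 298.        ]
ring (array([ 251,  194,   52,   51, 1242], dtype=int32), array([276.03220612, 218.8784219 ]))
(276.5, 219.0) 26.669370651245117 [528.52659055 -54.61368021 248.        ]
depth ring pt [ 528.08353857 -105.59090635  249.14684024]
[652.90364889 145.96594897 250.        ] [652.05384759 144.88655492 256.53266592]
228 185 [528.87835508 -44.42349769 152.19129675]
228 192 [535.25642393 -44.52828273 135.95086083]
228 198 [541.49818507 -44.58064419 122.50525978]
231 203 [553.40459014 -37.19391755 117.43315302]
235 240 [589.02223176 -27.75284168  27.62807361]
230 232 [583.26725386 -39.75071605  49.78387595]
```

View pics/crop1.png

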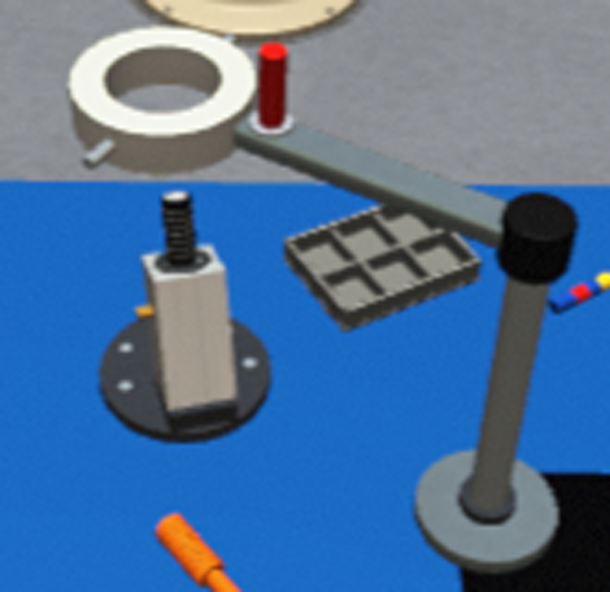

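View pics/crop2.png

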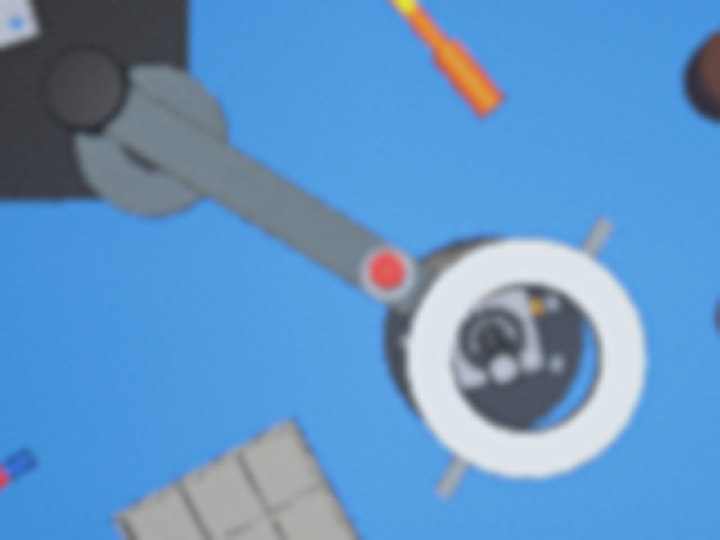

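```bash
cat >> h.py <<'E'
from scipy.spatial.transform import Rotation as Ro
def tool():
    s=env.state(); return np.array(s['tcp_pos']),Ro.from_euler('xyz',s['eef_rot'],degrees=True).as_matrix(),s
def rel(target):
    p,R,s=tool(); return (R.T@(np.array(target,float)-p))/1000
E
python3 - <<'E'
from h import *
p,R,s=tool(); print(R.round(3)); print('yaw of tool y',np.degrees(np.arctan2(R[1,1],R[0,1])))
H=[567.3,9.5]
print('up',rel([p[0],p[1],330]),'over',rel(H+[330]),'grip',rel(H+[258]))
E
```

```text
[[-0.     0.338  0.941]
 [-0.001  0.941 -0.338]
 [-1.    -0.001 -0.   ]]
yaw of tool y 70.2461918905939
up [-9.16788136e-02 -8.12040132e-05 -1.71512818e-05] over [-0.09149097 -0.32424297  0.5306879 ] grip [-0.019491   -0.32417919  0.53070137]
```

Emit:
step_arm --deltas '[{"dx": -0.03,"dy": 0,"dz": 0,"turn": -5,"gripper": 0},{"dx": -0.06,"dy": 0,"dz": 0,"turn": -10,"gripper": 0},{"dx": -0.0915,"dy": -0.01,"dz": 0.016,"turn": -15,"gripper": 0},{"dx": -0.0915,"dy": -0.03,"dz": 0.048,"turn": -20,"gripper": 0},{"dx": -0.0915,"dy": -0.05,"dz": 0.08,"turn": -25,"gripper": 0},{"dx": -0.0915,"dy": -0.07,"dz": 0.115,"turn": -30,"gripper": 0},{"dx": -0.0915,"dy": -0.09,"dz": 0.147,"turn": -35,"gripper": 0},{"dx": -0.0915,"dy": -0.11,"dz": 0.18,"turn": -40,"gripper": 0},{"dx": -0.0915,"dy": -0.13,"dz": 0.213,"turn": -45,"gripper": 0},{"dx": -0.0915,"dy": -0.15,"dz": 0.245,"turn": -50,"gripper": 0},{"dx": -0.0915,"dy": -0.17,"dz": 0.278,"turn": -55,"gripper": 0},{"dx": -0.0915,"dy": -0.19,"dz": 0.31,"turn": -60,"gripper": 0}]'

```text
time: 1.15
tcp_pos: [405.7, 208.7, 329.9]
eef_rot: [-163.5, 89.9, -123.0]
wrist_force: [-0.3, 0.5, -0.4]
opening: 1.0
```

```bash
python3 - <<'E'
from h import *
p,R,s=tool(); print(p,'yaw of tool y',np.degrees(np.arctan2(R[1,1],R[0,1])),s['joint_pos'],s['opening'])
H=[567.3,9.5]
print('over',rel(H+[330]),'grip',rel(H+[258]))
E
```

```text
[405.74620103 208.6735229  329.89604375] yaw of tool y 130.4873798698525 [ 1.24691499e+01  6.08249046e+00  8.69478502e+01 -3.58383135e-02
  8.70060041e+01 -1.18016341e+02] 0.9995202758468167
over [-3.34716152e-05 -2.56374979e-01 -6.44994442e-03] grip [ 0.0719665  -0.25635673 -0.0063885 ]
```

Emit:
step_arm --deltas '[{"dx": 0,"dy": -0.035,"dz": -0.001,"turn": 0,"gripper": 0},{"dx": 0,"dy": -0.07,"dz": -0.002,"turn": 0,"gripper": 0},{"dx": 0,"dy": -0.105,"dz": -0.003,"turn": 0,"gripper": 0},{"dx": 0,"dy": -0.14,"dz": -0.004,"turn": 0,"gripper": 0},{"dx": 0,"dy": -0.175,"dz": -0.005,"turn": 0,"gripper": 0},{"dx": 0,"dy": -0.21,"dz": -0.006,"turn": 0,"gripper": 0},{"dx": 0,"dy": -0.24,"dz": -0.0065,"turn": 0,"gripper": 0},{"dx": 0,"dy": -0.2565,"dz": -0.0065,"turn": 0,"gripper": 0},{"dx": 0,"dy": -0.2565,"dz": -0.0065,"turn": 0,"gripper": 0}]'

```text
time: 1.9
tcp_pos: [568.6, 6.8, 328.5]
eef_rot: [159.7, 89.9, -160.0]
wrist_force: [-0.6, 0.2, -0.6]
opening: 0.998
```

```bash
python3 - <<'E'
from h import *
p,R,s=tool(); print(p,'yaw',np.degrees(np.arctan2(R[1,1],R[0,1])),s['joint_pos'])
k=K('wrist');im,d=cams.read_camera('wrist'); save('w1.png',im)
print(proj('wrist',[567.3,9.5,298],k), rel([567.3,9.5,258]))
h=cv2.cvtColor(im,cv2.COLOR_RGB2HSV); m=((h[...,0]<8)|(h[...,0]>172))&(h[...,1]>150)&(h[...,2]>80)
n,l,st,c=cv2.connectedComponentsWithStats(m.astype(np.uint8)); 
for i in range(1,n):
  if st[i,4]>50: print(st[i],c[i], onz('wrist',*c[i],298,k))
E
```

```text
[568.56029002   6.76759547 328.54752967] yaw 130.30482311245038 [-1.10874055e+01  2.12689825e+01  6.79941522e+01 -7.42117453e-02
  9.08597466e+01 -1.41393321e+02]
[261.25497856 221.06704461] [0.07098585 0.00101219 0.00057891]
[251 195  21  37 602] [260.03156146 214.03488372] [563.86888163   5.43014018 298.        ]
```

View pics/w1.png

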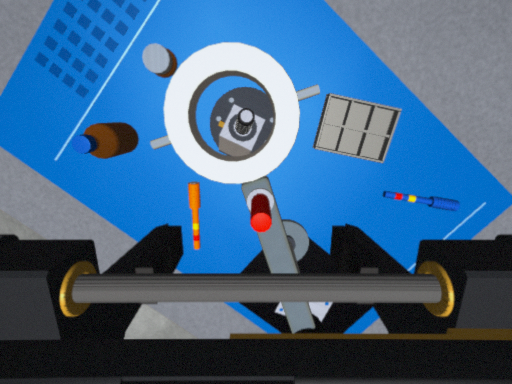

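The wrist view shows the red handle's top at (261,221), between the jaws, matching the predicted pixel. The ring is beyond it at (233,112), and the black knob shows inside the ring at (245,117). I'll descend and grip the handle.

Emit:
step_arm --deltas '[{"dx": 0.02,"dy": 0.001,"dz": 0.0005,"turn": 0,"gripper": 0},{"dx": 0.04,"dy": 0.001,"dz": 0.0005,"turn": 0,"gripper": 0},{"dx": 0.06,"dy": 0.001,"dz": 0.0005,"turn": 0,"gripper": 60},{"dx": 0.07,"dy": 0.001,"dz": 0.0005,"turn": 0,"gripper": 120},{"dx": 0.07,"dy": 0.001,"dz": 0.0005,"turn": 0,"gripper": 255},{"dx": 0.07,"dy": 0.001,"dz": 0.0005,"turn": 0,"gripper": 255},{"dx": 0.07,"dy": 0.001,"dz": 0.0005,"turn": 0,"gripper": 255},{"dx": 0.07,"dy": 0.001,"dz": 0.0005,"turn": 0,"gripper": 255},{"dx": 0.07,"dy": 0.001,"dz": 0.0005,"turn": 0,"gripper": 255},{"dx": 0.07,"dy": 0.001,"dz": 0.0005,"turn": 0,"gripper": 255}]'

```text
time: 2.78
tcp_pos: [567.4, 9.4, 259.5]
eef_rot: [163.9, 89.9, -155.7]
wrist_force: [-0.5, 0.3, -0.4]
opening: 0.417
```

```bash
python3 - <<'E'
from h import *
p,R,s=tool(); print(p,'yaw',np.degrees(np.arctan2(R[1,1],R[0,1])),s['joint_pos'],s['opening'],s['wrist_force'])
Hh=np.array([655,149.]); v=p[:2]-Hh; print(np.linalg.norm(v))
# hinge refined: along line from lamp through handle
v=v/np.linalg.norm(v)*165; Hh=p[:2]-v; print('hinge',Hh)
for a in range(6,76,6):
    A=-np.radians(a); q=Hh+np.array([[np.cos(A),-np.sin(A)],[np.sin(A),np.cos(A)]])@v
    print(a,q.round(0),rel([q[0],q[1],p[2]]).round(3))
E
```

```text
[567.37132211   9.44166849 259.54000832] yaw 130.3740201569459 [-1.08533472e+01  2.26164782e+01  7.61364113e+01 -4.52629430e-02
  8.13106973e+01 -1.41220518e+02] 0.41713658125346187 [-0.54534004  0.27379871 -0.35134864]
164.7886922175757
hinge [655.11236585 149.17895501]
6 [553.  19.] [ 0.     0.017 -0.004]
12 [540.  31.] [ 0.     0.034 -0.007]
18 [528.  43.] [ 0.     0.051 -0.008]
24 [518.  57.] [ 0.     0.068 -0.007]
30 [509.  72.] [ 0.     0.085 -0.004]
36 [502.  88.] [0.    0.102 0.001]
42 [496. 104.] [0.    0.118 0.007]
48 [493. 121.] [0.    0.133 0.015]
54 [490. 138.] [0.    0.148 0.025]
60 [490. 155.] [0.    0.161 0.036]
66 [492. 172.] [0.    0.173 0.048]
72 [495. 189.] [-0.     0.184  0.062]
```

Emit:
step_arm --deltas '[{"gripper": 255},{"gripper": 255},{"gripper": 255},{"gripper": 255},{"gripper": 255},{"gripper": 255}]'

```text
invalid input at $.deltas[0]: expected keys dx, dy, dz, turn, gripper
```

Emit:
step_arm --deltas '[{"dx": 0,"dy": 0,"dz": 0,"turn": 0,"gripper": 255},{"dx": 0,"dy": 0,"dz": 0,"turn": 0,"gripper": 255},{"dx": 0,"dy": 0,"dz": 0,"turn": 0,"gripper": 255},{"dx": 0,"dy": 0,"dz": 0,"turn": 0,"gripper": 255},{"dx": 0,"dy": 0,"dz": 0,"turn": 0,"gripper": 255},{"dx": 0,"dy": 0,"dz": 0,"turn": 0,"gripper": 255}]'

```text
time: 3.28
tcp_pos: [567.4, 9.5, 259.6]
eef_rot: [159.9, 89.9, -159.7]
wrist_force: [0.3, -0.1, 0.7]
opening: 0.171
```

Emit:
step_arm --deltas '[{"dx": 0,"dy": 0.0085,"dz": -0.002,"turn": 3,"gripper": 255},{"dx": 0,"dy": 0.017,"dz": -0.004,"turn": 6,"gripper": 255},{"dx": 0,"dy": 0.0255,"dz": -0.006,"turn": 9,"gripper": 255},{"dx": 0,"dy": 0.034,"dz": -0.007,"turn": 12,"gripper": 255},{"dx": 0,"dy": 0.0425,"dz": -0.008,"turn": 15,"gripper": 255},{"dx": 0,"dy": 0.051,"dz": -0.008,"turn": 18,"gripper": 255},{"dx": 0,"dy": 0.0595,"dz": -0.008,"turn": 21,"gripper": 255},{"dx": 0,"dy": 0.068,"dz": -0.007,"turn": 24,"gripper": 255},{"dx": 0,"dy": 0.0765,"dz": -0.0055,"turn": 27,"gripper": 255},{"dx": 0,"dy": 0.085,"dz": -0.004,"turn": 30,"gripper": 255},{"dx": 0,"dy": 0.0935,"dz": -0.0015,"turn": 33,"gripper": 255},{"dx": 0,"dy": 0.102,"dz": 0.001,"turn": 36,"gripper": 255}]'

```text
time: 4.28
tcp_pos: [501.4, 87.4, 259.6]
eef_rot: [-143.2, 89.8, -139.0]
wrist_force: [-1.7, -3.5, 0.8]
opening: 0.168
```

```bash
python3 - <<'E'
from h import *
p,R,s=tool(); print(p,'yaw',np.degrees(np.arctan2(R[1,1],R[0,1])),s['opening'],s['wrist_force'])
Hh=np.array([655.1,149.2]); v=p[:2]-Hh; print(np.linalg.norm(v)); v=v/np.linalg.norm(v)*165
for a in range(3,37,3):
    A=-np.radians(a); q=Hh+np.array([[np.cos(A),-np.sin(A)],[np.sin(A),np.cos(A)]])@v
    print(a,q.round(0),rel([q[0],q[1],p[2]]).round(4))
E
```

```text
[501.41609596  87.38740213 259.59354519] yaw 94.20810022656062 0.16787382779379267 [-1.71756777 -3.52839696  0.8058359 ]
165.64884429640125
3 [499.  96.] [-0.      0.0085 -0.0018]
6 [496. 104.] [-0.      0.0169 -0.0038]
9 [494. 112.] [-0.      0.0254 -0.0053]
12 [493. 121.] [-0.0001  0.034  -0.0064]
15 [491. 129.] [-0.0001  0.0426 -0.007 ]
18 [490. 138.] [-0.0001  0.0512 -0.0072]
21 [490. 147.] [-0.0001  0.0599 -0.0069]
24 [490. 155.] [-0.0001  0.0685 -0.0062]
27 [491. 164.] [-0.0001  0.077  -0.005 ]
30 [492. 172.] [-0.0002  0.0855 -0.0034]
33 [493. 181.] [-0.0002  0.0939 -0.0013]
36 [495. 189.] [-0.0002  0.1022  0.0011]
```

Emit:
step_arm --deltas '[{"dx": 0,"dy": 0.0085,"dz": -0.002,"turn": 3,"gripper": 255},{"dx": 0,"dy": 0.017,"dz": -0.004,"turn": 6,"gripper": 255},{"dx": 0,"dy": 0.0255,"dz": -0.0055,"turn": 9,"gripper": 255},{"dx": 0,"dy": 0.034,"dz": -0.0065,"turn": 12,"gripper": 255},{"dx": 0,"dy": 0.0425,"dz": -0.007,"turn": 15,"gripper": 255},{"dx": 0,"dy": 0.051,"dz": -0.0072,"turn": 18,"gripper": 255},{"dx": 0,"dy": 0.06,"dz": -0.007,"turn": 21,"gripper": 255},{"dx": 0,"dy": 0.0685,"dz": -0.006,"turn": 24,"gripper": 255},{"dx": 0,"dy": 0.077,"dz": -0.005,"turn": 27,"gripper": 255},{"dx": 0,"dy": 0.0855,"dz": -0.0035,"turn": 30,"gripper": 255},{"dx": 0,"dy": 0.0855,"dz": -0.0035,"turn": 30,"gripper": 255}]'

```text
time: 5.2
tcp_pos: [490.5, 173.7, 259.6]
eef_rot: [-137.3, 89.7, -163.2]
wrist_force: [-7.6, 3.0, 3.2]
opening: 0.169
```

Emit:
step_arm --deltas '[{"dx": 0,"dy": 0,"dz": 0,"turn": 0,"gripper": 150},{"dx": 0,"dy": 0,"dz": 0,"turn": 0,"gripper": 100},{"dx": 0,"dy": 0,"dz": 0,"turn": 0,"gripper": 60},{"dx": 0,"dy": 0,"dz": 0,"turn": 0,"gripper": 60},{"dx": -0.02,"dy": 0,"dz": 0,"turn": 0,"gripper": 60},{"dx": -0.045,"dy": 0,"dz": 0,"turn": 0,"gripper": 60},{"dx": -0.08,"dy": 0,"dz": 0,"turn": 0,"gripper": 60},{"dx": -0.08,"dy": 0,"dz": 0,"turn": 0,"gripper": 60}]'

```text
time: 5.87
tcp_pos: [492.3, 173.9, 345.5]
eef_rot: [19.1, 89.7, -6.8]
wrist_force: [0.8, -0.3, 0.3]
opening: 0.751
```

```bash
python3 - <<'E'
from h import *
p,R,s=tool(); print(p,'yaw',np.degrees(np.arctan2(R[1,1],R[0,1])),s['opening'],s['wrist_force'],s['joint_pos'])
for n in ['scene','top']:
    im,d=cams.read_camera(n); np.savez(n+'1.npz',im=im,d=d)
    if n=='top': save('top1.png',cv2.resize(im[130:290,150:350],None,fx=4,fy=3.6*4/3.6,interpolation=2)[:600])
    else: save('scene1.png',cv2.resize(im[140:260,190:340],None,fx=5,fy=5,interpolation=2))
E
```

```text
[492.26687757 173.86084498 345.54729434] yaw 64.11317720157729 0.7512435030669926 [ 0.82641014 -0.29797713  0.27173234] [ 6.60988757e+00  1.44963478e+01  7.46118113e+01 -5.98624878e-02
  9.06412660e+01 -5.75039117e+01]
```

View pics/top1.png

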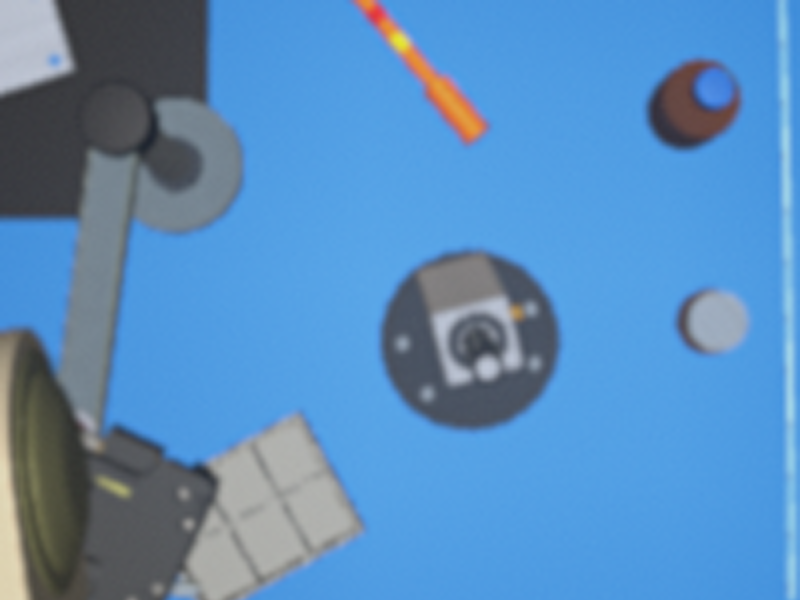

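View pics/scene1.png

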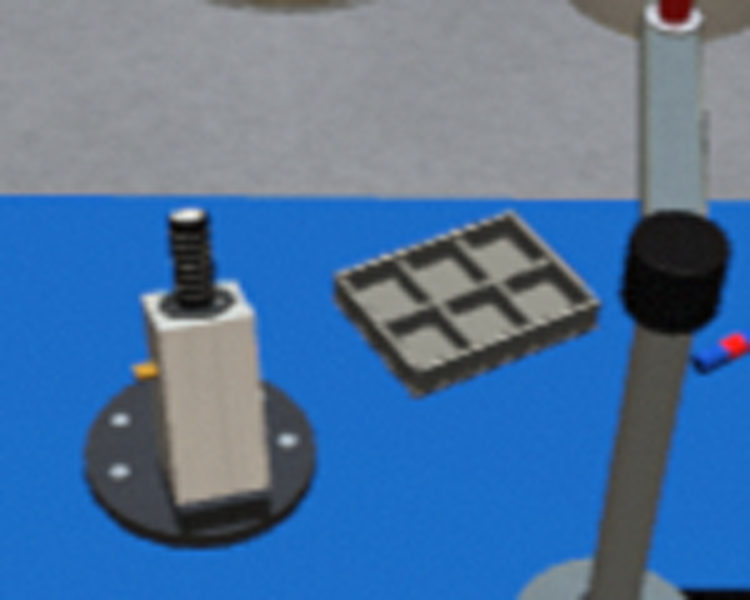

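The top view shows the base disc at about (267,215), with the ring light swung well off to the lower left. The knob's pale top is at (272,222), leaning down and right in the picture, which puts the fixture's yaw at about 15°. Next I'll measure this precisely.

```bash
python3 - <<'E'
from h import *
T=np.load('top1.npz');S=np.load('scene1.npz'); kt=K('top');ks=K('scene')
# base: non-blue region
im=T['im'][165:270,225:310]; h=cv2.cvtColor(im,cv2.COLOR_RGB2HSV)
m=(~((h[...,0]>95)&(h[...,0]<125)&(h[...,1]>130))).astype(np.uint8)
n,l,s,c=cv2.connectedComponentsWithStats(m)
k=l[50,42]; cn=cv2.findContours((l==k).astype(np.uint8),0,1)[0][0]; e=cv2.fitEllipse(cv2.convexHull(cn)); print('base',e)
u,v=e[0][0]+225,e[0][1]+165; B=onz('top',u,v,8,kt); print('base ctr',B)
# top face: white-ish
w=((h[...,1]<70)&(im.min(2)>140)).astype(np.uint8)
w[:, :]=w
n,l,s,c=cv2.connectedComponentsWithStats(w)
for i in range(1,n): print(s[i],c[i]+[225,165])
S_=S['im'][170:260,195:265]; hs=cv2.cvtColor(S_,cv2.COLOR_RGB2HSV)
w=((hs[...,1]<60)&(S_.min(2)>150)).astype(np.uint8)
n,l,s,c=cv2.connectedComponentsWithStats(w)
for i in range(1,n): print('S',s[i],c[i]+[195,170])
B=np.array([B[0],B[1],0])
for yaw in (10,13,15,17):
    a=np.radians(yaw); ax=np.array([-np.cos(a)*np.sin(.35),-np.sin(a)*np.sin(.35),np.cos(.35)]); M=B+[0,0,110]
    print(yaw,'knobtop',proj('top',M+46*ax,kt),proj('scene',M+46*ax,ks),'mouth',proj('top',M,kt),proj('scene',M,ks))
    x=np.array([np.cos(a)*np.cos(.35),np.sin(a)*np.cos(.35),np.sin(.35)]);y=np.array([-np.sin(a),np.cos(a),0])
    for sx,sy in((1,1),(1,-1),(-1,-1),(-1,1)): print('  corner',proj('top',M+23*sx*x+23*sy*y,kt).round(1),proj('scene',M+23*sx*x+23*sy*y,ks).round(1))
save('face.png',cv2.resize(T['im'][190:240,240:295],None,fx=11,fy=11,interpolation=2))
save('faces.png',cv2.resize(S['im'][175:235,205:255],None,fx=10,fy=10,interpolation=2))
E
```

```text
base ((41.922523498535156, 49.583866119384766), (43.812835693359375, 44.040199279785156), 139.68907165527344)
base ctr [537.1074367  -45.31983058   8.        ]
[ 33  39  22  22 161] [268.30434783 212.78881988]
[57 42  1  1  1] [282. 207.]
[44 54  6  6 24] [271.5 221.5]
[31 63  1  1  1] [256. 228.]
[  0  70  15  35 276] [229.68115942 255.02536232]
S [62  3  3  2  3] [258.         173.66666667]
S [38  5  1  1  1] [233. 175.]
S [66  4  3  1  3] [262. 174.]
S [49  7  1  1  1] [244. 177.]
S [55  7  1  1  1] [250. 177.]
S [30 12  5  2  9] [227.22222222 182.55555556]
S [24 27 21  9 60] [229.08333333 202.16666667]
S [18 53  2  2  4] [213.5 223.5]
S [52 57  1  2  2] [247.  227.5]
S [18 64  2  1  2] [213.5 234. ]
10 knobtop [270.93449022 221.49447884] [226.55852632 182.66389162] mouth [268.78297539 214.70135641] [227.86240245 200.64586856]
  corner [257.8 207.6] [238.7 203.2]
  corner [276.7 204.1] [219.3 205.4]
  corner [279.5 221.7] [217.4 198.2]
  corner [260.9 225.2] [236.  196.2]
13 knobtop [271.28473317 221.42002703] [226.21252248 182.70571927] mouth [268.78297539 214.70135641] [227.86240245 200.64586856]
  corner [257.5 208.1] [239.1 202.8]
  corner [276.2 203.7] [219.9 205.7]
  corner [279.9 221.1] [217.  198.6]
  corner [261.5 225.6] [235.4 195.9]
15 knobtop [271.51584664 221.36023092] [225.98363979 182.73998164] mouth [268.78297539 214.70135641] [227.86240245 200.64586856]
  corner [257.3 208.6] [239.4 202.5]
  corner [275.8 203.4] [220.3 205.8]
  corner [280.1 220.7] [216.8 198.8]
  corner [261.9 225.8] [235.1 195.7]
17 knobtop [271.7447255  221.29238974] [225.75650036 182.77930192] mouth [268.78297539 214.70135641] [227.86240245 200.64586856]
  corner [257.1 209. ] [239.6 202.2]
  corner [275.4 203.2] [220.7 206. ]
  corner [280.3 220.3] [216.5 199.1]
  corner [262.3 226. ] [234.7 195.6]
```

View pics/face.png

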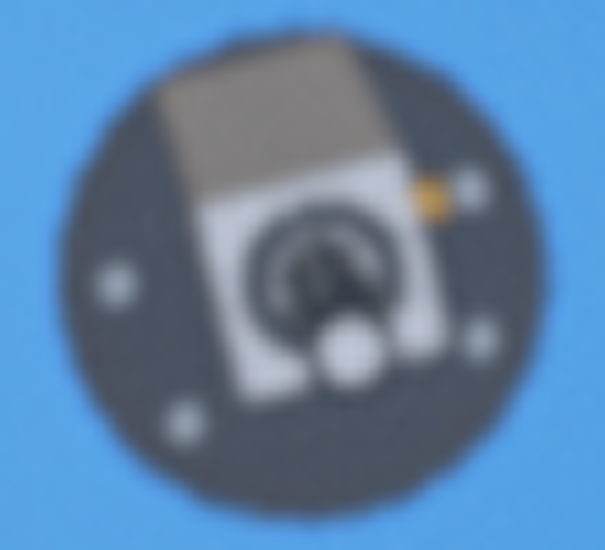

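View pics/faces.png

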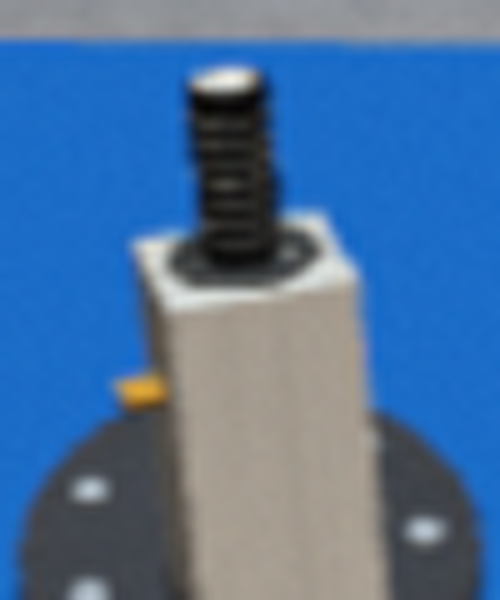

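```bash
cat >> h.py <<'E'
def fix(B,yaw):
    a=np.radians(yaw); ax=np.array([-np.cos(a)*np.sin(.35),-np.sin(a)*np.sin(.35),np.cos(.35)])
    return np.array([B[0],B[1],110.]),ax
E
python3 - <<'E'
from h import *
M,ax=fix([537,-44.3],14); g=M+28*ax; print(g,rel([g[0],g[1],260]))
E
```

```text
[527.68405624 -46.62272565 136.30243596] [ 0.08038283 -0.18211793  0.12917224]
```

Emit:
step_arm --deltas '[{"dx": 0,"dy": -0.022,"dz": 0.016,"turn": -5,"gripper": 60},{"dx": 0,"dy": -0.045,"dz": 0.032,"turn": -10,"gripper": 60},{"dx": 0,"dy": -0.068,"dz": 0.048,"turn": -15,"gripper": 60},{"dx": 0,"dy": -0.091,"dz": 0.064,"turn": -20,"gripper": 60},{"dx": 0.01,"dy": -0.114,"dz": 0.08,"turn": -25,"gripper": 60},{"dx": 0.03,"dy": -0.137,"dz": 0.097,"turn": -30,"gripper": 60},{"dx": 0.05,"dy": -0.16,"dz": 0.113,"turn": -35,"gripper": 60},{"dx": 0.07,"dy": -0.182,"dz": 0.129,"turn": -40,"gripper": 60},{"dx": 0.08,"dy": -0.182,"dz": 0.129,"turn": -40,"gripper": 60},{"dx": 0.08,"dy": -0.182,"dz": 0.129,"turn": -40,"gripper": 60},{"dx": 0.08,"dy": -0.182,"dz": 0.129,"turn": -40,"gripper": 60}]'

```text
time: 6.88
tcp_pos: [527.2, -45.9, 259.8]
eef_rot: [174.1, 89.7, -171.9]
wrist_force: [0.3, 0.2, 1.1]
opening: 0.761
```

```bash
python3 - <<'E'
from h import *
p,R,s=tool(); print(p,'yaw',np.degrees(np.arctan2(R[1,1],R[0,1])),s['joint_pos'],s['wrist_force'])
k=K('wrist');im,d=cams.read_camera('wrist'); save('w2.png',im); np.savez('w2.npz',im=im,d=d)
M,ax=fix([537,-44.3],14)
print('pred mouth',proj('wrist',M,k),'tip',proj('wrist',M+46*ax,k),'base',proj('wrist',[M[0],M[1],12],k))
a=np.radians(14);x=np.array([np.cos(a)*np.cos(.35),np.sin(a)*np.cos(.35),np.sin(.35)]);y=np.array([-np.sin(a),np.cos(a),0])
for sx,sy in((1,1),(1,-1),(-1,-1),(-1,1)): print(proj('wrist',M+23*sx*x+23*sy*y,k).round(1))
u,v=proj('wrist',M+30*ax,k).astype(int); 
save('w2c.png',cv2.resize(im[max(0,v-75):v+75,u-100:u+100],None,fx=4,fy=4,interpolation=2)); print(u,v)
E
```

```text
[527.22811068 -45.88374279 259.79140571] yaw 104.03135015028737 [ -17.60903153   17.77833388   82.8400167    -0.12610152   79.63919447
 -121.61749715] [0.26690506 0.18696132 1.10080313]
pred mouth [255.96301958 189.42741252] tip [255.88544234 185.21366517] base [256.10501074 172.41985664]
[276.3 209.7]
[235.6 209.6]
[235.9 169.4]
[276.1 169.4]
255 186
```

View pics/w2.png

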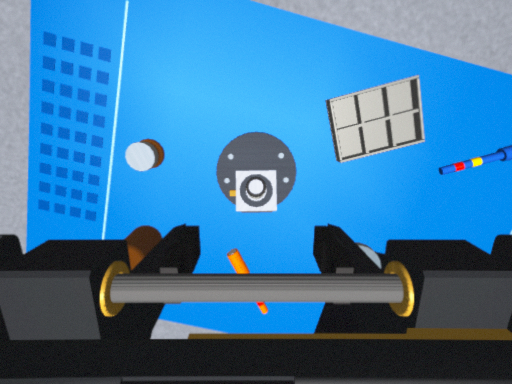

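View pics/w2c.png

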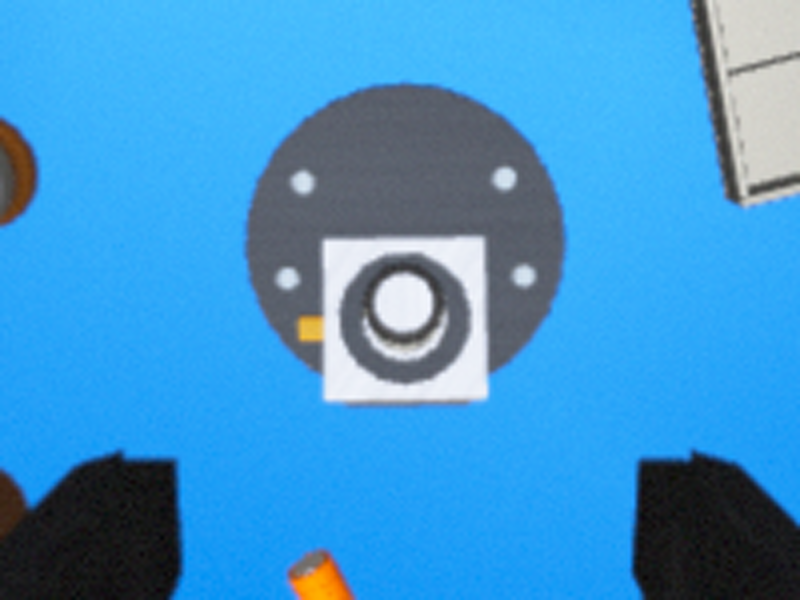

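The wrist view shows the pale knob top at (256,186) and the block's face centre at (256,191), within about 1 px of where I predicted them. The face edges are square to the picture, so the jaws are lined up across the lean. This is the black knob, not the blue or orange one.

```bash
python3 - <<'E'
from h import *
M,ax=fix([538,-44.2],14); g=M+28*ax; print(g,rel([g[0],g[1],g[2]-18.7]))
E
```

```text
[528.68405624 -46.52272565 136.30243596] [ 0.14311777 -0.00106638  0.0013317 ]
```

Emit:
step_arm --deltas '[{"dx": 0.025,"dy": -0.0007,"dz": 0.001,"turn": 0,"gripper": 100},{"dx": 0.05,"dy": -0.0007,"dz": 0.001,"turn": 0,"gripper": 110},{"dx": 0.075,"dy": -0.0007,"dz": 0.001,"turn": 0,"gripper": 110},{"dx": 0.1,"dy": -0.0007,"dz": 0.001,"turn": 0,"gripper": 110},{"dx": 0.12,"dy": -0.0007,"dz": 0.001,"turn": 0,"gripper": 120},{"dx": 0.135,"dy": -0.0007,"dz": 0.001,"turn": 0,"gripper": 130},{"dx": 0.143,"dy": -0.0007,"dz": 0.001,"turn": 0,"gripper": 130},{"dx": 0.143,"dy": -0.0007,"dz": 0.001,"turn": 0,"gripper": 130},{"dx": 0.143,"dy": -0.0007,"dz": 0.001,"turn": 0,"gripper": 130}]'

```text
time: 7.68
tcp_pos: [528.8, -45.8, 118.7]
eef_rot: [-148.3, 89.9, -134.2]
wrist_force: [-0.2, -0.2, 0.9]
opening: 0.491
```

```bash
python3 - <<'E'
from h import *
p,R,s=tool(); print(p,s['wrist_force'],s['opening'])
im,d=cams.read_camera('scene'); save('s2.png',cv2.resize(im[140:260,170:330],None,fx=5,fy=5,interpolation=2))
M,ax=fix([538,-44.2],14); g=M+28*ax; print(g,rel([g[0],g[1],g[2]-18.7]))
E
```

```text
[528.7862598  -45.8315156  118.72356773] [-0.22595903 -0.19342409  0.94159819] 0.4910269525222513
[528.68405624 -46.52272565 136.30243596] [ 0.00144649 -0.00043779 -0.00038159]
```

View pics/s2.png

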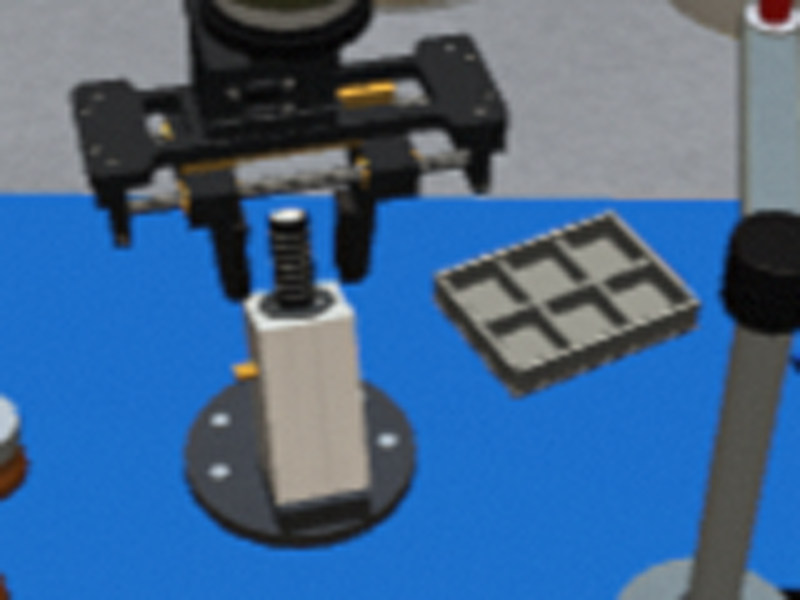

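The scene view shows the knob midway between the open fingers, and the fingertips clear of the block.

Emit:
step_arm --deltas '[{"dx": 0.001,"dy": -0.0003,"dz": 0,"turn": 0,"gripper": 180},{"dx": 0.001,"dy": -0.0003,"dz": 0,"turn": 0,"gripper": 190},{"dx": 0.001,"dy": -0.0003,"dz": 0,"turn": 0,"gripper": 190},{"dx": 0.001,"dy": -0.0003,"dz": 0,"turn": 0,"gripper": 190},{"dx": 0.001,"dy": -0.0003,"dz": 0,"turn": 0,"gripper": 190}]'

```text
time: 8.15
tcp_pos: [529.1, -46.3, 118.2]
eef_rot: [-124.1, 89.9, -110.0]
wrist_force: [-0.6, 0.7, 0.0]
opening: 0.257
```

Emit:
step_arm --deltas '[{"dx": 0,"dy": 0,"dz": 0,"turn": 0,"gripper": 200},{"dx": 0,"dy": 0,"dz": 0,"turn": 0,"gripper": 205},{"dx": 0,"dy": 0,"dz": 0,"turn": 0,"gripper": 210}]'

```text
time: 8.4
tcp_pos: [529.0, -46.3, 118.2]
eef_rot: [-128.1, 89.9, -114.0]
wrist_force: [0.1, -0.1, 0.4]
opening: 0.217
```

Emit:
step_arm --deltas '[{"dx": 0,"dy": 0,"dz": 0,"turn": 0,"gripper": 230},{"dx": 0,"dy": 0,"dz": 0,"turn": 0,"gripper": 255},{"dx": 0,"dy": 0,"dz": 0,"turn": 0,"gripper": 255},{"dx": 0,"dy": 0,"dz": 0,"turn": 0,"gripper": 255}]'

```text
time: 8.73
tcp_pos: [529.0, -46.3, 118.2]
eef_rot: [-130.3, 89.9, -116.2]
wrist_force: [0.0, 0.5, 0.6]
opening: 0.218
```

```bash
python3 - <<'E'
from h import *
p,R,s=tool(); print(p,s['wrist_force'],s['torque'],s['opening'],'yaw',np.degrees(np.arctan2(R[1,1],R[0,1])))
M,ax=fix([538,-44.2],14)
for L in (10,25,48): print(L,R.T@ax*L)
E
```

```text
[528.99826645 -46.31383177 118.23878286] [0.01510627 0.4785077  0.55264378] [ 0.10662237  0.06257455 -0.00333369] 0.2177100110308485 yaw 104.10358706225719
10 [-9.38897896e+00 -9.10177791e-03 -3.44194586e+00]
25 [-2.34724474e+01 -2.27544448e-02 -8.60486464e+00]
48 [-4.50670990e+01 -4.36885340e-02 -1.65213401e+01]
```

Emit:
step_arm --deltas '[{"dx": -0.0009,"dy": 0,"dz": -0.0003,"turn": 0,"gripper": 255},{"dx": -0.0019,"dy": 0,"dz": -0.0007,"turn": 0,"gripper": 255},{"dx": -0.0028,"dy": 0,"dz": -0.001,"turn": 0,"gripper": 255},{"dx": -0.0038,"dy": 0,"dz": -0.0014,"turn": 0,"gripper": 255},{"dx": -0.0047,"dy": 0,"dz": -0.0017,"turn": 0,"gripper": 255},{"dx": -0.0056,"dy": 0,"dz": -0.0021,"turn": 0,"gripper": 255},{"dx": -0.0066,"dy": 0,"dz": -0.0024,"turn": 0,"gripper": 255},{"dx": -0.0075,"dy": 0,"dz": -0.0028,"turn": 0,"gripper": 255},{"dx": -0.0085,"dy": 0,"dz": -0.0031,"turn": 0,"gripper": 255},{"dx": -0.0094,"dy": 0,"dz": -0.0034,"turn": 0,"gripper": 255}]'

```text
time: 9.57
tcp_pos: [525.7, -47.2, 127.8]
eef_rot: [-127.4, 89.9, -113.3]
wrist_force: [0.1, 0.5, -2.7]
opening: 0.22
```

```bash
cat > chk.py <<'E'
from h import *
import sys
p,R,s=tool(); print(p,s['wrist_force'],s['torque'],s['opening'],R.T@s['wrist_force'])
M,ax=fix([538,-44.2],14); p0=np.array([529,-46.31,118.24]); d=p-p0; print('drawn',d@ax,'off',d-(d@ax)*ax)
im,_=cams.read_camera('scene'); save(sys.argv[1],cv2.resize(im[140:240,180:290],None,fx=6,fy=6,interpolation=2)); np.savez('sc.npz',im=im)
E
python3 chk.py s3.png
```

```text
[525.70057993 -47.15036837 127.76875241] [ 0.06130061  0.5244931  -2.69721465] [ 0.0126179   0.05339225 -0.02735514] 0.21984806938120174 [2.69610496 0.49840918 0.19085078]
drawn 10.118519893908658 off [ 0.06713573 -0.00099174  0.02369093]
```

View pics/s3.png

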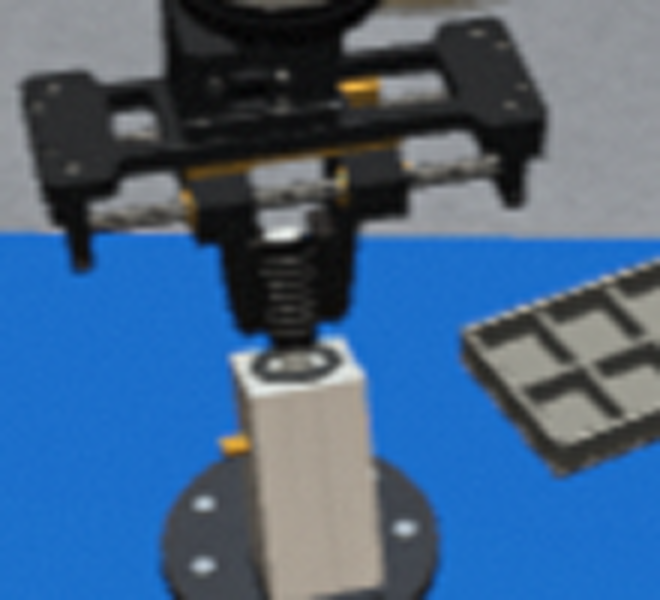

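The view shows the knob lifted and bright rod above the mouth at about (228,199). The forces are under 3 N, so I'll keep drawing.

Emit:
step_arm --deltas '[{"dx": -0.0015,"dy": 0,"dz": -0.0006,"turn": 0,"gripper": 255},{"dx": -0.003,"dy": 0,"dz": -0.0011,"turn": 0,"gripper": 255},{"dx": -0.0045,"dy": 0,"dz": -0.0017,"turn": 0,"gripper": 255},{"dx": -0.006,"dy": 0,"dz": -0.0022,"turn": 0,"gripper": 255},{"dx": -0.0075,"dy": 0,"dz": -0.0028,"turn": 0,"gripper": 255},{"dx": -0.009,"dy": 0,"dz": -0.0033,"turn": 0,"gripper": 255},{"dx": -0.0105,"dy": 0,"dz": -0.0039,"turn": 0,"gripper": 255},{"dx": -0.012,"dy": 0,"dz": -0.0044,"turn": 0,"gripper": 255},{"dx": -0.0135,"dy": 0,"dz": -0.005,"turn": 0,"gripper": 255},{"dx": -0.015,"dy": 0,"dz": -0.0055,"turn": 0,"gripper": 255},{"dx": -0.0165,"dy": 0,"dz": -0.0061,"turn": 0,"gripper": 255},{"dx": -0.018,"dy": 0,"dz": -0.0066,"turn": 0,"gripper": 255}]'

```text
time: 10.62
tcp_pos: [519.3, -48.8, 146.1]
eef_rot: [-124.7, 89.9, -110.6]
wrist_force: [-1.1, 0.0, -2.2]
opening: 0.215
```

```bash
python3 chk.py s4.png; python3 - <<'E'
from h import *
M,ax=fix([538,-44.2],14); g=np.array([529,-46.31,118.24])+47.7*ax; print(rel(g))
E
```

```text
[519.25726084 -48.75083332 146.05643753] [-1.09197384e+00  1.24583217e-03 -2.23116749e+00] [ 0.04739094 -0.03912085 -0.00677214] 0.21476935362918503 [ 2.23197892  0.27116991 -1.05605574]
drawn 29.57400939886195 off [0.09689685 0.01246347 0.0354201 ]
[-1.66886871e-02  6.28971010e-05 -6.40329228e-03]
```

Emit:
step_arm --deltas '[{"dx": -0.0015,"dy": 0,"dz": -0.0006,"turn": 0,"gripper": 255},{"dx": -0.003,"dy": 0,"dz": -0.0012,"turn": 0,"gripper": 255},{"dx": -0.0045,"dy": 0,"dz": -0.0017,"turn": 0,"gripper": 255},{"dx": -0.006,"dy": 0,"dz": -0.0023,"turn": 0,"gripper": 255},{"dx": -0.0075,"dy": 0,"dz": -0.0029,"turn": 0,"gripper": 255},{"dx": -0.009,"dy": 0,"dz": -0.0034,"turn": 0,"gripper": 255},{"dx": -0.0105,"dy": 0,"dz": -0.004,"turn": 0,"gripper": 255},{"dx": -0.012,"dy": 0,"dz": -0.0046,"turn": 0,"gripper": 255},{"dx": -0.0135,"dy": 0,"dz": -0.0051,"turn": 0,"gripper": 255},{"dx": -0.015,"dy": 0,"dz": -0.0057,"turn": 0,"gripper": 255},{"dx": -0.0167,"dy": 0,"dz": -0.0063,"turn": 0,"gripper": 255},{"dx": -0.0167,"dy": 0,"dz": -0.0063,"turn": 0,"gripper": 255}]'

```text
time: 11.67
tcp_pos: [513.3, -50.4, 163.4]
eef_rot: [-100.0, 89.9, -85.9]
wrist_force: [1.0, 0.2, -1.3]
opening: 0.215
```

```bash
python3 chk.py s5.png; python3 - <<'E'
from h import *
M,ax=fix([538,-44.2],14); k=K('scene')
im=np.load('sc.npz')['im']; h=cv2.cvtColor(im,cv2.COLOR_RGB2HSV)
for L in (0,6,18,46): print('axis pt',L,'above mouth',proj('scene',M+L*ax,k).round(1))
sub=(slice(160,215),slice(210,245))
for n,m in (('yellow',(h[...,0]>20)&(h[...,0]<35)&(h[...,1]>130)),('red',((h[...,0]<8)|(h[...,0]>172))&(h[...,1]>130))):
    ys,xs=np.where(m[sub]); print(n,len(ys),(ys.min()+160,ys.max()+160,xs.min()+210,xs.max()+210) if len(ys) else None)
E
```

```text
[513.28698985 -50.36641557 163.41602526] [ 1.04111847  0.17596588 -1.30527306] [0.07251324 0.0417577  0.01730092] 0.21466340918941143 [ 1.30502615 -0.08000763  1.05315475]
drawn 48.00153466616979 off [ 0.25768975 -0.07447286  0.08469342]
axis pt 0 above mouth [228.3 200.9]
axis pt 6 above mouth [228.1 198.6]
axis pt 18 above mouth [227.6 194. ]
axis pt 46 above mouth [226.6 183. ]
yellow 21 (np.int64(195), np.int64(199), np.int64(226), np.int64(231))
red 0 None
```

View pics/s5.png

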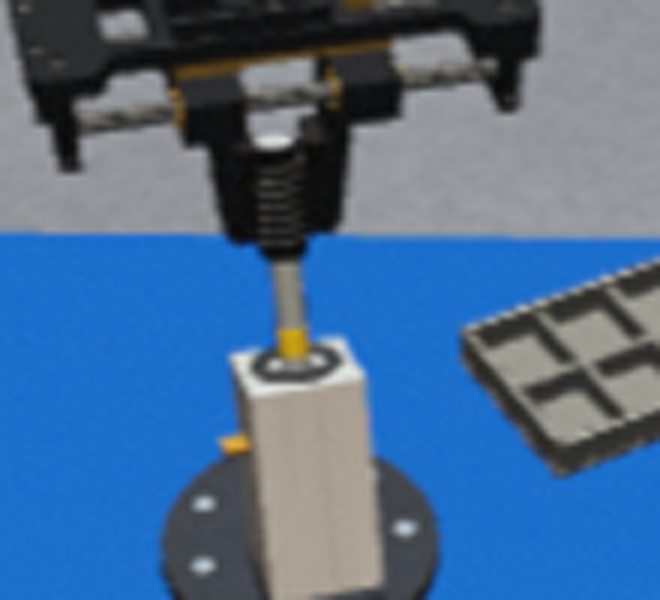

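The view shows the whole yellow band above the mouth, rows 195–199 against an expected 194–198.6, with steel below it and no red. I'll hold for a moment, check the lamp and that nothing is drifting, then hand in.

Emit:
step_arm --deltas '[{"dx": 0,"dy": 0,"dz": 0,"turn": 0,"gripper": 255},{"dx": 0,"dy": 0,"dz": 0,"turn": 0,"gripper": 255},{"dx": 0,"dy": 0,"dz": 0,"turn": 0,"gripper": 255},{"dx": 0,"dy": 0,"dz": 0,"turn": 0,"gripper": 255},{"dx": 0,"dy": 0,"dz": 0,"turn": 0,"gripper": 255},{"dx": 0,"dy": 0,"dz": 0,"turn": 0,"gripper": 255}]'

```text
time: 12.22
tcp_pos: [513.3, -50.3, 163.2]
eef_rot: [-105.1, 89.9, -91.0]
wrist_force: [-0.7, 0.7, -1.5]
opening: 0.219
```

```bash
python3 chk.py s6.png; python3 - <<'E'
from h import *
im,d=cams.read_camera('top'); save('top6.png',im)
im=np.load('sc.npz')['im']; h=cv2.cvtColor(im,cv2.COLOR_RGB2HSV); m=(h[...,0]>20)&(h[...,0]<35)&(h[...,1]>130)
ys,xs=np.where(m[160:215,210:245]); print('yellow rows',ys.min()+160,ys.max()+160)
E
```

```text
[513.2763887  -50.31283442 163.19655899] [-0.72749466  0.73664154 -1.53765867] [ 0.04520263  0.04062493 -0.04485369] 0.218536597320464 [ 1.53601465  0.89507556 -0.52514966]
drawn 47.79445637742931 off [ 0.17819111 -0.03806979  0.05975084]
yellow rows 195 199
```

View pics/top6.png

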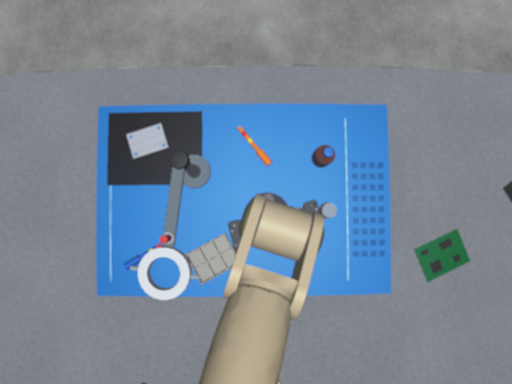

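The top view shows the ring at (163,274), far from the base at (267,215). The bottle, jar and tray are where they were, so I'm handing in.

```bash
python3 -c "
from h import *
print(close_job())"
```

```text
the job is handed in; nothing more can be done
None
```

I gripped the ring light by its red handle and swung it about 66° to the left. I then gripped the black knob across the lean with the tool upright and drew the spindle out along its bore. The job was handed in at about 12.3 s with the gripper still holding it; `close_job` gives no verdict.

What the last checks showed:
- **Drawn length:** 47.8 mm by arm position, inside the 41–55 mm window. The scene picture shows the whole yellow band above the mouth and no red. The band sat about 1 px (2 mm) lower than that figure predicts, so the true value may be nearer 46 mm, still inside.
- **Sideways offset:** about 0.2 mm off the bore line. The wrist force read under 3 N after each part of the draw.
- **Holding still:** the yellow band stayed on the same pixel rows after half a second of holding. The arm reading moved 0.2 mm.
- **Ring light:** in the final top view it is well clear of the fixture, more than 200 mm from the base centre by my estimate.
- **Bottle, jar and tray:** they look unmoved in the final top view; I judged this by eye rather than measuring it.

One disagreement: the scene and top cameras differed by about 2 mm sideways on the fixture, which fits their calibration. I settled it with a close look from the wrist camera before gripping the knob.

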